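Side-mark a batch of muffler end cones with the treadle machine

ROBOT

A 6-joint arm with a two-finger parallel gripper is mounted at the origin on the work surface. World frame = base frame: x ahead of the robot, y to its left, z up, the work surface at z = 0. Lengths are in m, angles in rad, forces in N, time in s.
With the tool pointing down it reaches from about 0.3 to 0.75 m from the base axis. Payload 8.5 kg.
Tool frame: the origin (TCP) lies at the very end of the fingers, on their centre line; the grasp point (between the pads) lies 19 mm behind it; z points along the fingers, y is the line along which they close (so a half turn about z gives the same grasp; the last joint's range is limited). The gripper opens to 85 mm and grips with 20 to 120 N. Pads are 22 mm wide; open, the fingers measure 114 mm over their backs; the gripper's body (76 mm by 85 mm) begins 54 mm behind the grasp point. The pads swing forward as they close: fully open they stand 13 mm farther back than shut.
Start: joints at [-1.487, 0.381, 1.297, -0, 1.464, -0.215], TCP at [0.162, -0.526, 0.231] pointing down, gripper open.
Joint ranges: [-3.11, 3.11], [-0.89, 2.33], [0.22, 2.48], [-1.42, 4.56], [0.17, 2.85], [-2.88, 2.88]. Speed limits (rad/s): [2.39, 2.39, 3.14, 3.14, 3.14, 3.14].

INTERFACE

Orientations are given as a unit quaternion [w, x, y, z].
In Python, from station import bot, snapshot, ticket gives the robot as it stands.
- The arm moves only by the tool drive_tool, never from a script. Its argument "plan" is a list of rows, each a list of 3 entries, a list of its own where there are three numbers: the turn, a rotation vector about the tool's x, y, z in degrees, then the shift along the tool's x, y, z in cm, then the opening, from -1 (shut) to 1 (fully open). A call has 1 to 12 rows; each row is the pose to reach, as a shift and turn from the pose commanded when the call began, along the tool's axes at that moment; what a row does not reach only later rows make up. A row lasts 1/8 s, in which the tool goes at most 62.5 mm and 10.7 degrees, less where a joint would pass 70% of its speed; a pose out of reach is approached as far as the arm can. A call with a gripper value outside its range is refused whole. The fingers move at their own pace and stop on an object; the grip force is fixed at half the most. Time passes only in rows, so rows that repeat a pose let the fingers close. It gives the time, the measured TCP pose, the force, the opening and the grip force at its end, in the units of the state.
- bot.get_obs(): the state, without advancing time (a new reading comes with each control period).
- snapshot(name): name is "side" or "top" or "wrist"; returns a dict with "color" (480x640x3 uint8, blue, green, red), "z_map" (480x640 float32, m along the optical axis (not along the pixel's ray), 0 where there is no reading), "mtx" (3x3 intrinsics, pixels), "dist" ([k1, k2, p1, p2, k3] as OpenCV has them; the pictures are not rectified), "rvec" (rotation vector, rad) and "tvec" (3), from world to camera coordinates, as OpenCV has them; the wrist camera has in their place "tool_from_camera" (4x4, takes a point from camera to tool coordinates, whose origin is the TCP and whose axes are the flange's). Camera axes: x right, y down, z forward; pixel columns grow to the right and rows downward; lengths in m; the calibration is good to about 2 mm. A picture is of the moment at which its call begins: read the wrist's pose just before it.
- ticket.finish_job(): hands the job in; it is judged then, once.
The state is a dict: "time": time; "q": joint angles; "joint_vel": joint speeds; "joint_torque": joint torques, N m; "tool_pos": TCP position; "ee_rot": TCP orientation; "ft_force": force on the tool from outside, world axes, zero at the start; "wrist_torque": the same for the moment, N m; "gripper_width": finger opening in m; "gripper_force": force on a finger pad.
Only numpy, scipy, OpenCV 4.12 (cv2) and the standard library are available. Lean on these libraries where they do the work, as an engineer would, in place of code of your own. Each camera call takes 0.05 s, during which the arm holds its last target. There are 200 camera calls.

TASK

Nest all the loose muffler end cones fully home, one over another, on the mandrel of the marking machine, then press the treadle right down to its stop, hold it there for a second and let it come up again. Then move all the cones onto the mandrel of the finished stand, nested fully home and upright as before. Leave the other things on the bench alone.

Things in the scene. Friction and masses are not known exactly. Their poses are not given: they have to be found in the camera images.
- cone0_center (a point): Loose sheet-metal end cone, 82 mm tall, 0.22 kg, wide end down, all alike: collar 90 mm across from 0 to 30 mm up, flat shoulder 6 mm wide, waist 78 mm across to 38 mm up, taper to 60 mm up, then straight neck 38 mm across (grip here), capped flat. Hollow below, collar wall 4 mm. The point: its axis, 41 mm above its bottom edge. Three or four cones are there; any one may be absent.
- cone1_center (a point): Another such cone (point and size as the first). Over another cone or a mandrel it slides down loosely, 2 mm play all round, until its bottom edge rests on the shoulder below, so nested cones stand 30 mm above one another.
- cone2_center (a point): Loose sheet-metal muffler end cone like the others, 82 mm tall, standing wide end down. The point is on its axis at half height, 41 mm above its bottom edge; z up its axis. Any one of the four cones may be absent.
- cone3_center (a point): Loose sheet-metal muffler end cone like the others, 82 mm tall, standing wide end down. The point is on its axis at half height, 41 mm above its bottom edge; z up its axis. Any one of the four cones may be absent.
- marker_seat (a point): Marking machine: grey plate 130 mm square, 12 mm thick, with a fixed dark mandrel of a cone's outer shape and size. Point: mandrel axis at its shoulder, 42 mm above the bench; mandrel top 52 mm higher. First cone's centre, home, is 41 mm above the point, each next 30 mm more. y points to the marking head: 60 mm block, face 85 mm from the axis, 172 mm tall (knob to 190); pins reach to 66 mm.
- stand_seat (a point): Finished stand: plain wooden plate, 130 mm square, 12 mm thick, with the same dark mandrel and no head. Point: mandrel axis at its shoulder, 42 mm above the bench; mandrel top 52 mm higher. Cones sit at the same heights as on the machine. Fixed. It may be on the left or the right, the treadle on the other side.
- pedal_tread (a point): Where to press the treadle, straight down: middle of the ribbed part of a hinged steel pedal plate (80 mm wide, 170 long, 8 thick), on its top, 130 mm from the hinge towards the raised free end. About 67 mm above the bench when up, 35 mm when down; moves with the pedal. The treadle's base is fixed to the bench.
- pedal_hinge (a point): The treadle's hinge axis, middle, 30 mm above the bench; fixed. Its y axis lies along the hinge; its x axis points from the free end towards the hinge.
- pedal (a joint): The treadle's angle in rad: 0 up (free), 0.25 fully down on its stop. A spring pushes it up: at the tread point it takes about 8 N to start and about 14 N to hold at the stop; it rises when let go.
- spanner: Bystander: a steel spanner lying on the bench beyond the work. Leave alone.
- spray: Bystander: a grey spray can, 54 mm across, 150 mm tall, upright; origin under its centre. Leave alone.
- tailpipe: Bystander: a rusty stub of pipe, 48 mm across, 160 mm long, lying on the bench; origin on its axis at its middle. Leave alone.
There are look-alikes about, which are no part of the job. Leave any purple or turquoise look-alike of the part that bears cone2_center alone. What is shaped like the part that bears stand_seat but orange or turquoise is not meant.

How it is judged:
By the outcome, as a careful person would: the job done as asked, in the order asked, and still so for the second after the job is handed in, with the robot touching nothing.
Of cone0, cone1, cone2, cone3 only 3 to 4 are there at a start; the rules pass over those that are not, and their reading is None.
At some moment in a run one of cone0, cone1, cone2, cone3 may be knocked a few centimetres aside while the robot is not near it.
It also fails if it takes over 210 s, if anything falls off the work surface, if the arm or the gripper's body presses on something with over 40 N, if the wrist force passes 120 N, or if a joint passes its speed limit or range.

## Working session

There is one attempt and no reset: what is moved stays moved. The work goes in short steps, Python scripts to look and compute and a tool call to move; the robot and the scene stay as the last step left them, time stands still between calls to the robot, and variables do not carry over. Pictures are saved under pics/ and viewed, at most 14 in all, crops included, and the job is handed in when it is done.

Besides the shell and the picture viewer there is one more tool, called after "Emit:" as name(argument=value, ...) on one line, values as JSON. drive_tool: Moves the arm, as the interface text tells. Its arguments: {"type":"object","properties":{"plan":{"type":"array","items":{"type":"array"}}},"required":["plan"]}

```bash
ls; mkdir -p pics; python3 - <<'E'
from station import bot,snapshot
import cv2,numpy as np,pickle
o=bot.get_obs();print(o)
for n in("top","side"):
    s=snapshot(n);cv2.imwrite(f"pics/{n}0.png",s["color"]);pickle.dump(s,open(f"{n}0.pkl","wb"))
    R=cv2.Rodrigues(s["rvec"])[0];print(n,-R.T@np.ravel(s["tvec"]),R[2],s["dist"])
E
```

```text
pics
{'time': 0.0, 'q': array([-1.48730225e+00,  3.81226816e-01,  1.29827299e+00, -7.95709504e-06,
        1.46360508e+00, -2.15312587e-01]), 'joint_vel': array([ 0.00056913, -0.00062475,  0.00046133,  0.00017862, -0.00043908,
        0.00089449]), 'joint_torque': array([-4.24883310e-04, -4.48464203e+01, -2.31278890e+01, -2.48967381e-04,
        4.74005923e-03,  1.50865321e-05]), 'tool_pos': array([ 0.16187279, -0.52532908,  0.23069111]), 'ee_rot': array([-7.54737089e-04,  9.88859720e-01,  1.48848521e-01,  4.58523166e-05]), 'ft_force': array([-1.28589366,  0.50687718, -0.21728034]), 'wrist_torque': array([-0.00105538,  0.01518737,  0.00212845]), 'gripper_force': 0.0, 'gripper_width': 0.08546506755456036}
top [ 0.32122472 -0.06856978  1.31477532] [ 1.75214584e-01  9.07260651e-04 -9.84529850e-01] [0.0373553 0.        0.        0.        0.       ]
side [-0.15000356  0.58669901  0.74296296] [ 0.58859179 -0.57485741 -0.56841768] [-0.05723712  0.          0.          0.          0.        ]
```

View pics/top0.png

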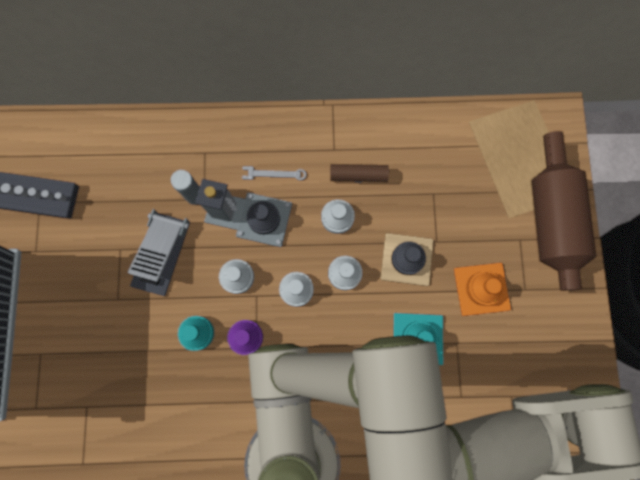

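View pics/side0.png

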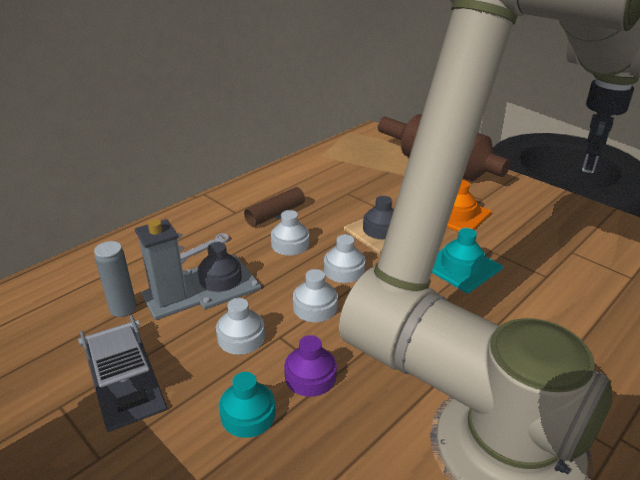

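Top view: grey cones at about (339,216), (236,276), (296,289) and (346,272). The machine mandrel is at (263,216), the wooden stand at (409,258), and the treadle at (158,250) with its hinge at the far end. The side view agrees.

```bash
cat > h.py <<'E'
import cv2,numpy as np,pickle
from scipy.spatial.transform import Rotation as Ro
def cam(s):
    return cv2.Rodrigues(s["rvec"])[0],np.ravel(s["tvec"])
def cloud(s,R=None,t=None):
    "world xyz per pixel from depth (R,t world->cam)"
    if R is None:R,t=cam(s)
    v,u=np.mgrid[:480,:640]
    n=cv2.undistortPoints(np.stack([u.ravel(),v.ravel()],1).astype(np.float64)[:,None],s["mtx"],s["dist"])[:,0]
    z=s["z_map"].ravel().astype(float)
    P=(np.c_[n*z[:,None],z]-t)@R
    P[z==0]=np.nan
    return P.reshape(480,640,3)
def ray(s,uv,h,R=None,t=None):
    if R is None:R,t=cam(s)
    n=cv2.undistortPoints(np.array([[uv]],float),s["mtx"],s["dist"])[0,0]
    d=R.T@np.r_[n,1];c=-R.T@t
    return c+d*(h-c[2])/d[2]
def wristRt(s,o):
    q=o["ee_rot"];T=np.eye(4);T[:3,:3]=Ro.from_quat(q[[1,2,3,0]]).as_matrix();T[:3,3]=o["tool_pos"]
    W=np.linalg.inv(T@s["tool_from_camera"]);return W[:3,:3],W[:3,3]
def cap(s,P,uv,h,r=40,R=None,t=None,tol=.008,old=None):
    "centre of flat cap at height h near pixel uv: min-area circle of pixels within tol of h"
    m=(abs(P[...,2]-h)<tol).astype(np.uint8)
    k=np.zeros_like(m);cv2.circle(k,tuple(int(x) for x in uv),r,1,-1);m&=k
    n,l,st,c=cv2.connectedComponentsWithStats(m)
    if n<2:return None
    i=1+np.argmax(st[1:,4]);return ray(s,c[i],h,R,t),st[i,4],np.nanmean(P[l==i][:,2])
E
python3 - <<'E'
from h import *
s=pickle.load(open("top0.pkl","rb"));P=cloud(s)
print("bench",np.nanmedian(P[300:320,300:400,2]))
for n,uv,h in [("A",(341,211),.082),("B",(234,272),.082),("C",(296,284),.082),("D",(347,267),.082),("mark",(262,213),.094),("stand",(409,253),.094)]:
    print(n,cap(s,P,uv,h,14))
# pedal
for uv in[(165,225),(160,235),(155,250),(152,262),(147,272),(143,285),(152,214),(186,222),(135,260),(165,268),(148,290),(150,268)]:
    print(uv,P[uv[1],uv[0]].round(4))
# head
m=(P[...,2]>.16)&(P[...,2]<.178)
m[:, :100]=0;m[:,260:]=0;m[:150]=0;m[240:]=0
m=m.astype(np.uint8);n,l,st,c=cv2.connectedComponentsWithStats(m)
for i in range(1,n):
    if st[i,4]>50:print("head",c[i],np.nanmean(P[l==i],0))
E
python3 - <<'E'
import cv2
i=cv2.imread("pics/top0.png");cv2.imwrite("pics/c.png",cv2.resize(i[150:350,110:310],(800,600)[:1]*0 or (600,600),interpolation=cv2.INTER_CUBIC))
E
```

```text
bench 0.0010265203209467353
A (array([ 0.63869687, -0.13345962,  0.082     ]), np.int32(165), np.float64(0.08257600883882994))
B (array([0.48062493, 0.14303451, 0.082     ]), np.int32(173), np.float64(0.08303614414339144))
C (array([ 0.44223405, -0.01643043,  0.082     ]), np.int32(177), np.float64(0.08318886327743708))
D (array([ 0.48245927, -0.14786549,  0.082     ]), np.int32(173), np.float64(0.0827088332978396))
mark (array([0.6382235 , 0.06946208, 0.094     ]), np.int32(170), np.float64(0.09468510773340806))
stand (array([ 0.51690449, -0.31785861,  0.094     ]), np.int32(182), np.float64(0.09435736152037265))
(165, 225) [0.6219 0.3327 0.042 ]
(160, 235) [0.594  0.3442 0.0454]
(155, 250) [0.5508 0.3511 0.0606]
(152, 262) [0.5189 0.3573 0.0621]
(147, 272) [0.4915 0.3658 0.0721]
(143, 285) [0.4652 0.3976 0.0081]
(152, 214) [0.6526 0.3677 0.0443]
(186, 222) [0.6311 0.2792 0.0326]
(135, 260) [0.5246 0.4    0.0663]
(165, 268) [0.5094 0.3387 0.0122]
(148, 290) [0.451  0.3827 0.011 ]
(150, 268) [0.502  0.3591 0.0703]
head [211.49141966 194.23712949] [0.66540366 0.18046269 0.17273016]
```

View pics/c.png

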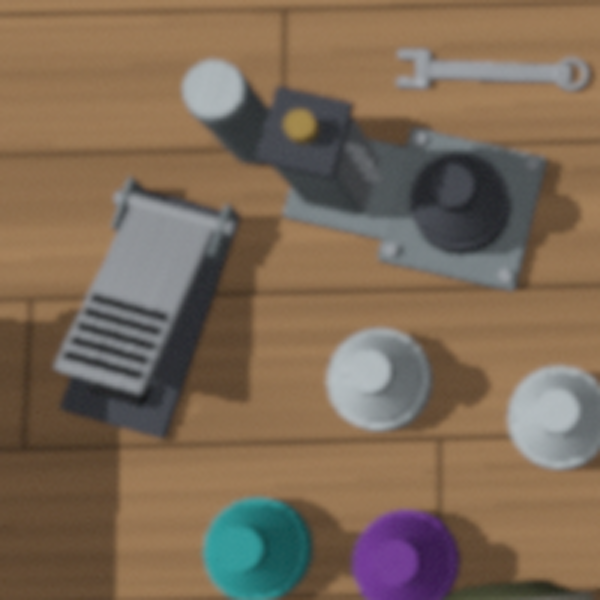

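The crop shows the treadle's hinge ears at its upper end, the ribs near the free end, the dark head left of the machine mandrel, and the handle-free space in front. I'm computing the treadle point and starting to move.

```bash
python3 - <<'E'
from h import *
s=pickle.load(open("top0.pkl","rb"));P=cloud(s)
for n,uv,h in [("A",(341,211),.082),("B",(234,272),.082),("C",(296,284),.082),("D",(347,267),.082),("mark",(262,213),.094),("stand",(409,253),.094)]:
    print(n,cap(s,P,uv,h,14,tol=.004))
q=lambda x,y:(110+x/3,150+y/3)
h=(ray(s,q(127,195),.04)+ray(s,q(230,220),.04))/2
f=(ray(s,q(57,368),.075)+ray(s,q(140,397),.075))/2
d=(f-h)[:2];L=np.hypot(*d);print("hinge",h,"free",f,L,"tread",h[:2]+d/L*.13, "ribs",ray(s,q(114,335),.067))
t=pickle.load(open("side0.pkl","rb"));Q=cloud(t)
for n,uv,h in [("A",(289,218),.082),("B",(238,306),.082),("C",(315,278),.082),("D",(345,242),.082),("mark",(222,252),.094),("stand",(384,204),.094)]:
    print(n,cap(t,Q,uv,h,16,tol=.004))
E
```

```text
A (array([ 0.63884065, -0.13322204,  0.082     ]), np.int32(149), np.float64(0.08255143895504587))
B (array([0.48040041, 0.14264525, 0.082     ]), np.int32(143), np.float64(0.08258330245948393))
C (array([ 0.44215952, -0.01667748,  0.082     ]), np.int32(152), np.float64(0.08279994217373435))
D (array([ 0.48298628, -0.14783408,  0.082     ]), np.int32(154), np.float64(0.08255435352113656))
mark (array([0.6387291 , 0.06922646, 0.094     ]), np.int32(144), np.float64(0.09442355072679436))
stand (array([ 0.51691875, -0.31837248,  0.094     ]), np.int32(163), np.float64(0.09432238436901144))
hinge [0.63827334 0.32177257 0.04      ] free [0.47718346 0.37492374 0.075     ] 0.16963195237745346 tread [0.51481968 0.36250576] ribs [0.51926287 0.36600042 0.067     ]
A (array([ 0.63870528, -0.13270774,  0.082     ]), np.int32(141), np.float64(0.08215604070838939))
B (array([0.48119521, 0.14348889, 0.082     ]), np.int32(258), np.float64(0.08335659361980484))
C (array([ 0.44187063, -0.01631669,  0.082     ]), np.int32(204), np.float64(0.08278786116896321))
D (array([ 0.48192783, -0.14736355,  0.082     ]), np.int32(164), np.float64(0.08199770197774815))
mark (array([0.63909417, 0.06955189, 0.094     ]), np.int32(167), np.float64(0.09496812523570326))
stand (array([ 0.51656812, -0.31772933,  0.094     ]), np.int32(132), np.float64(0.09399603125756074))
```

Emit:
drive_tool(plan=[[[0,0,-10],[0,0,-4],0.5],[[0,0,-20],[0,0,-8],0.5],[[0,0,-30],[0,0,-8],0.5],[[0,0,-40],[0,0,-8],0.5],[[0,0,-50],[0,0,-8],0.5],[[0,0,-60],[0,0,-8],0.5],[[0,0,-70],[0,0,-8],0.5],[[0,0,-72.9],[0,0,-8],0.5],[[0,0,-72.9],[0,0,-8],0.5]])

```text
time: 1.23
tool_pos: [0.1619, -0.5255, 0.311]
ee_rot: [-0.0, 0.707, 0.707, 0.0]
ft_force: [0.2, 0.5, -0.7]
gripper_width: 0.0641
gripper_force: 0.0
```

Emit:
drive_tool(plan=[[[0,0,0],[4.7,4,0],0.5],[[0,0,0],[9.4,8,0],0.5],[[0,0,0],[14.1,12,2],0.5],[[0,0,0],[18.8,16,4],0.5],[[0,0,0],[23.5,20,6],0.5],[[0,0,0],[28.2,24,8],0.5],[[0,0,0],[33,28,12],0.5],[[0,0,0],[37.8,32.05,16],0.5],[[0,0,0],[37.8,32.05,20],0.5],[[0,0,0],[37.8,32.05,20],0.5]])

```text
time: 2.48
tool_pos: [0.4812, -0.1454, 0.1084]
ee_rot: [-0.004, 0.706, 0.708, -0.001]
ft_force: [0.2, -0.7, -0.2]
gripper_width: 0.0641
gripper_force: 0.0
```

Emit:
drive_tool(plan=[[[0,0,0],[0,0,2],0.5],[[0,0,0],[0,0,4],0.5],[[0,0,0],[0,0,5.2],0.5],[[0,0,0],[0,0,5.2],0.5],[[0,0,0],[0,0,5.2],-0.4],[[0,0,0],[0,0,5.2],-0.4],[[0,0,0],[0,0,5.2],-0.4],[[0,0,0],[0,0,5.2],-0.4],[[0,0,0],[0,0,5.2],-0.4]])

```text
time: 3.6
tool_pos: [0.4828, -0.1479, 0.0606]
ee_rot: [0.001, 0.707, 0.707, 0.0]
ft_force: [-1.1, 0.3, 5.8]
gripper_width: 0.0363
gripper_force: 59.4
```

Emit:
drive_tool(plan=[[[0,0,0],[0,0,-3],-0.4],[[0,0,0],[0,0,-8],-0.4],[[0,0,0],[3,2,-12],-0.4],[[0,0,0],[8,5.5,-13],-0.4],[[0,0,0],[13,9.2,-13],-0.4],[[0,0,0],[18,13,-13],-0.4],[[0,0,0],[21.7,15.6,-13],-0.4],[[0,0,0],[21.7,15.6,-13],-0.4],[[0,0,0],[21.7,15.6,-13],-0.4]])

```text
time: 4.72
tool_pos: [0.6378, 0.0693, 0.1892]
ee_rot: [-0.0, 0.707, 0.707, -0.0]
ft_force: [0.3, 0.1, -2.5]
gripper_width: 0.0362
gripper_force: 61.1
```

```bash
python3 - <<'E'
from h import *
from station import bot,snapshot
print(bot.get_obs()["tool_pos"])
cv2.imwrite("pics/s1.png",snapshot("side")["color"])
E
```

```text
[0.6377803  0.06929319 0.18923131]
```

View pics/s1.png

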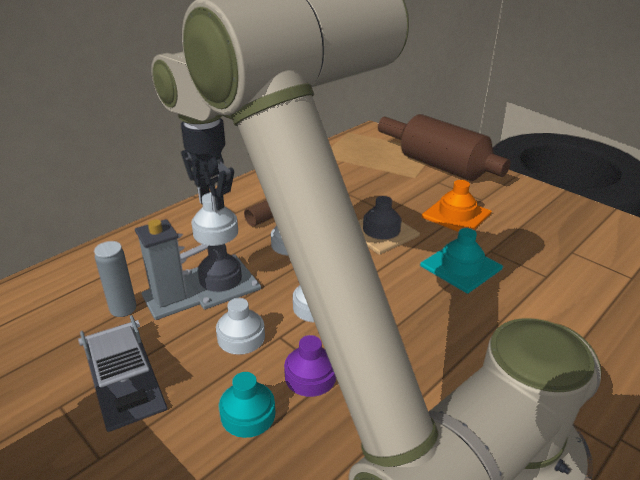

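The cone is held at (214,220), directly above the mandrel. Lowering it now.

Emit:
drive_tool(plan=[[[0,0,0],[0,0.1,2.5],-0.4],[[0,0,0],[0,0.1,5],-0.4],[[0,0,0],[0,0.1,6.5],-0.4],[[0,0,0],[0,0.1,7.7],-0.4],[[0,0,0],[0,0.1,8.3],-0.4],[[0,0,0],[0,0.1,8.7],-0.4],[[0,0,0],[0,0.1,8.7],-0.4],[[0,0,0],[0,0.1,8.7],-0.4]])

```text
time: 5.78
tool_pos: [0.6394, 0.0696, 0.1027]
ee_rot: [0.0, 0.707, 0.707, 0.0]
ft_force: [-0.3, -0.8, -1.7]
gripper_width: 0.0357
gripper_force: 61.4
```

Emit:
drive_tool(plan=[[[0,0,0],[0,0,0],0.5],[[0,0,0],[0,0,0],0.5],[[0,0,0],[0,0,0],0.5],[[0,0,0],[0,0,-3],0.5],[[0,0,0],[0,0,-7],0.5],[[0,0,0],[-4,0,-9],0.5],[[0,0,0],[-9,0,-9],0.5],[[0,0,0],[-14.5,0,-9],0.5],[[0,0,0],[-20.2,0,-9],0.5],[[0,0,0],[-20.2,0,-7],0.5],[[0,0,0],[-20.2,0,-7],0.5]])

```text
time: 7.15
tool_pos: [0.6386, -0.1327, 0.171]
ee_rot: [-0.001, 0.707, 0.707, -0.001]
ft_force: [-0.2, -0.0, -0.1]
gripper_width: 0.0641
gripper_force: 0.0
```

```bash
cat >> h.py <<'E'
def look(items,name=None,cams=("top","side")):
    from station import bot,snapshot
    o=bot.get_obs();print("t",o["time"],"tcp",o["tool_pos"].round(4))
    for cn in cams:
        s=snapshot(cn);P=cloud(s)
        if name:cv2.imwrite(f"pics/{name}_{cn}.png",s["color"])
        R,t=cam(s)
        for n,x,y,h in items:
            uv=cv2.projectPoints(np.array([[x,y,h]]),s["rvec"],s["tvec"],s["mtx"],s["dist"])[0].ravel()
            c=cap(s,P,uv,h,24,tol=.004)
            print(cn,n,None if c is None else (c[0].round(4),c[1],round(float(c[2]),4)))
E
python3 - <<'E'
from h import *
look([("A",.6387,-.133,.082),("B",.4808,.143,.082),("C",.442,-.0165,.082),("M",.639,.0694,.124)])
from station import bot,snapshot
o=bot.get_obs();s=snapshot("wrist");R,t=wristRt(s,o);P=cloud(s,R,t);cv2.imwrite("pics/w1.png",s["color"])
m=(abs(P[...,2]-.082)<.004).astype(np.uint8)
n,l,st,c=cv2.connectedComponentsWithStats(m)
for i in range(1,n):
    if st[i,4]>200:print(c[i],st[i],ray(s,c[i],.082,R,t))
E
```

```text
t 7.15 tcp [ 0.6386 -0.1327  0.171 ]
top A None
top B (array([0.4867, 0.1412, 0.082 ]), np.int32(83), 0.0825)
top C None
top M (array([0.6389, 0.0695, 0.124 ]), np.int32(153), 0.1246)
side A (array([ 0.6402, -0.1298,  0.082 ]), np.int32(119), 0.0822)
side B (array([0.4812, 0.1433, 0.082 ]), np.int32(258), 0.0834)
side C (array([ 0.4509, -0.0033,  0.082 ]), np.int32(18), 0.082)
side M (array([0.6385, 0.0701, 0.124 ]), np.int32(190), 0.1244)
[311.59561827 247.52098032] [ 282  219   60   58 2693] [ 0.63899462 -0.13405006  0.082     ]
```

View pics/w1.png

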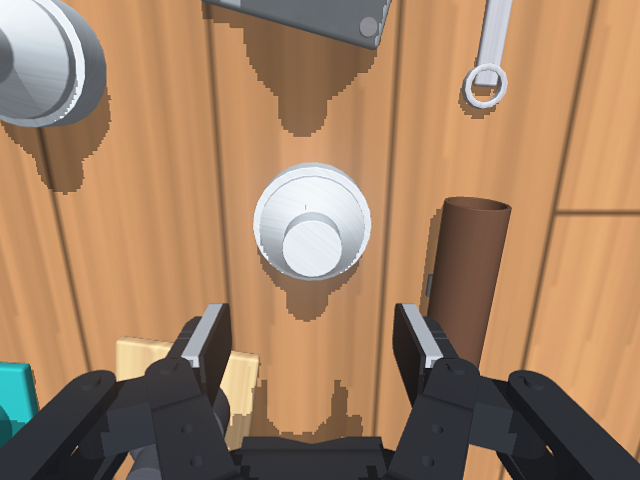

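Wrist view: the cone neck is at (312,247), centred between the fingers, and the first cone is home on the machine (cap at 124.5 mm).

Emit:
drive_tool(plan=[[[0,0,0],[0,0,4],0.5],[[0,0,0],[0,0,8],0.5],[[0,0,0],[0,0,10],0.5],[[0,0,0],[0,0,11.2],0.5],[[0,0,0],[0,0,11.2],-0.4],[[0,0,0],[0,0,11.2],-0.4],[[0,0,0],[0,0,11.2],-0.4],[[0,0,0],[0,0,11.2],-0.4],[[0,0,0],[0,0,8],-0.4],[[0,0,0],[0,0,3],-0.4],[[0,0,0],[0,0,-2],-0.4],[[0,0,0],[0,0,-4],-0.4]])

```text
time: 8.8
tool_pos: [0.6399, -0.1327, 0.2158]
ee_rot: [0.002, 0.707, 0.707, 0.001]
ft_force: [0.1, 0.2, -2.4]
gripper_width: 0.0358
gripper_force: 60.4
```

Emit:
drive_tool(plan=[[[0,0,0],[6,0,0],-0.4],[[0,0,0],[12,0,0],-0.4],[[0,0,0],[17.5,0,0],-0.4],[[0,0,0],[20.2,0,0],-0.4],[[0,0,0],[20.2,0,0],-0.4],[[0,0,0],[20.2,0,1.5],-0.4],[[0,0,0],[20.2,0,3.5],-0.4],[[0,0,0],[20.2,0,5.5],-0.4],[[0,0,0],[20.2,0,6.8],-0.4],[[0,0,0],[20.2,0,7.5],-0.4],[[0,0,0],[20.2,0,7.9],-0.4],[[0,0,0],[20.2,0,7.9],-0.4]])

```text
time: 10.3
tool_pos: [0.6394, 0.0694, 0.1338]
ee_rot: [0.0, 0.707, 0.707, 0.0]
ft_force: [0.8, -0.8, -2.2]
gripper_width: 0.0359
gripper_force: 60.5
```

Emit:
drive_tool(plan=[[[0,0,0],[0,0,0],0.5],[[0,0,0],[0,0,0],0.5],[[0,0,0],[0,0,0],0.5],[[0,0,0],[0,0,-3],0.5],[[0,0,0],[0,0,-6],0.5],[[0,0,0],[0,-4,-8],0.5],[[0,0,0],[0,-9,-8],0.5],[[0,0,0],[3,-13.5,-6],0.5],[[0,0,0],[7.4,-15.8,-3],0.5],[[0,0,0],[7.4,-15.8,-2.5],0.5],[[0,0,0],[7.4,-15.8,-2.5],0.5]])

```text
time: 11.68
tool_pos: [0.4818, 0.1433, 0.1586]
ee_rot: [0.0, 0.707, 0.707, 0.0]
ft_force: [0.9, 0.3, 0.6]
gripper_width: 0.064
gripper_force: 0.0
```

```bash
cat >> h.py <<'E'
def wlook(hs=(.082,)):
    from station import bot,snapshot
    o=bot.get_obs();s=snapshot("wrist");R,t=wristRt(s,o);P=cloud(s,R,t)
    for h in hs:
        m=(abs(P[...,2]-h)<.004).astype(np.uint8);n,l,st,c=cv2.connectedComponentsWithStats(m)
        for i in range(1,n):
            if st[i,4]>500:print("wrist",h,st[i],ray(s,c[i],h,R,t).round(4))
E
python3 - <<'E'
from h import *
look([("C",.442,-.0165,.082),("M",.639,.0694,.154)])
wlook()
E
```

```text
t 11.675 tcp [0.4818 0.1433 0.1586]
top C (array([ 0.4421, -0.0164,  0.082 ]), np.int32(153), 0.0825)
top M (array([0.6396, 0.0678, 0.154 ]), np.int32(160), 0.1549)
side C (array([ 0.4423, -0.016 ,  0.082 ]), np.int32(198), 0.0829)
side M (array([0.6427, 0.079 , 0.154 ]), np.int32(18), 0.1548)
wrist 0.082 [   0   18   64   80 4156] [0.3369 0.2482 0.082 ]
wrist 0.082 [ 566  126   63  108 1090] [0.6387 0.1874 0.082 ]
wrist 0.082 [ 277  220   63   62 3006] [0.4798 0.1435 0.082 ]
wrist 0.082 [  16  259   67   58 2908] [0.3206 0.1199 0.082 ]
wrist 0.082 [ 480  297  123   80 1081] [0.6141 0.0952 0.082 ]
```

Emit:
drive_tool(plan=[[[0,0,0],[0,-0.1,4],0.5],[[0,0,0],[0,-0.1,8],0.5],[[0,0,0],[0,-0.1,9.7],0.5],[[0,0,0],[0,-0.1,9.7],0.5],[[0,0,0],[0,-0.1,9.7],-0.4],[[0,0,0],[0,-0.1,9.7],-0.4],[[0,0,0],[0,-0.1,9.7],-0.4],[[0,0,0],[0,-0.1,9.7],-0.4],[[0,0,0],[0,-0.1,6],-0.4],[[0,0,0],[0,-0.1,1],-0.4],[[0,0,0],[-2,-0.1,-4],-0.4],[[0,0,0],[-7.4,2,-9],-0.4]])

```text
time: 13.32
tool_pos: [0.4967, 0.0798, 0.2418]
ee_rot: [0.001, 0.706, 0.708, 0.001]
ft_force: [0.9, -0.5, -3.3]
gripper_width: 0.0361
gripper_force: 61.1
```

Emit:
drive_tool(plan=[[[0,0,0],[0,5,0],-0.4],[[0,0,0],[0,10,0],-0.4],[[0,0,0],[0,13.9,0],-0.4],[[0,0,0],[0,13.9,0],-0.4],[[0,0,0],[0,13.9,0.8],-0.4],[[0,0,0],[0,13.9,2.5],-0.4],[[0,0,0],[0,13.9,4.5],-0.4],[[0,0,0],[0,13.9,6.2],-0.4],[[0,0,0],[0,13.9,7.4],-0.4],[[0,0,0],[0,13.9,8.1],-0.4],[[0,0,0],[0,13.9,8.4],-0.4],[[0,0,0],[0,13.9,8.4],-0.4]])

```text
time: 14.82
tool_pos: [0.6388, 0.0784, 0.1668]
ee_rot: [0.008, 0.707, 0.707, 0.005]
ft_force: [-11.1, -4.5, 55.3]
gripper_width: 0.0358
gripper_force: 69.5
```

Emit:
drive_tool(plan=[[[0,0,0],[0,0,-1],-0.4],[[0,0,0],[0,0,-3],-0.4],[[0,0,0],[0,0,-6],-0.4],[[0,0,0],[0,0,-9],-0.4],[[0,0,0],[0,0,-9],-0.4],[[0,0,0],[0,0,-9],-0.4]])

```text
time: 15.58
tool_pos: [0.6355, 0.0796, 0.2435]
ee_rot: [-0.001, 0.707, 0.707, -0.001]
ft_force: [-0.9, 0.5, -2.5]
gripper_width: 0.0358
gripper_force: 63.3
```

```bash
python3 - <<'E'
from h import *
from station import bot
print(bot.get_obs()["tool_pos"],bot.get_obs()["ft_force"])
look([("M",.639,.0694,.154)],"s3")
E
```

```text
[0.63547093 0.07957599 0.24348855] [-0.85352084  0.46282936 -2.52101793]
t 15.575 tcp [0.6355 0.0796 0.2435]
top M None
side M (array([0.6284, 0.0752, 0.154 ]), np.int32(88), 0.1538)
```

View pics/s3_side.png

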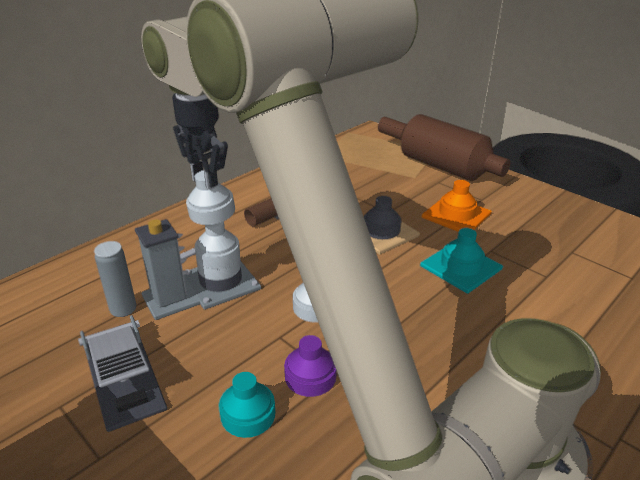

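Two cones are home on the mandrel (218,262). The held cone at (210,205) is still upright but off by 10 mm in y, because the last row was speed-limited. Correcting that.

Emit:
drive_tool(plan=[[[0,0,0],[-1,0.35,0],-0.4],[[0,0,0],[-1,0.35,0],-0.4],[[0,0,0],[-1,0.35,1],-0.4],[[0,0,0],[-1,0.35,2.5],-0.4],[[0,0,0],[-1,0.35,4],-0.4],[[0,0,0],[-1,0.35,5.5],-0.4],[[0,0,0],[-1,0.35,6.5],-0.4],[[0,0,0],[-1,0.35,7.2],-0.4],[[0,0,0],[-1,0.35,7.6],-0.4],[[0,0,0],[-1,0.35,7.9],-0.4],[[0,0,0],[-1,0.35,7.9],-0.4]])

```text
time: 17.05
tool_pos: [0.6398, 0.0696, 0.166]
ee_rot: [-0.0, 0.707, 0.707, 0.0]
ft_force: [-0.7, 2.0, -1.5]
gripper_width: 0.0359
gripper_force: 63.4
```

Emit:
drive_tool(plan=[[[0,0,0],[0,0,0.2],-0.4],[[0,0,0],[0,0,0.2],0.5],[[0,0,0],[0,0,0.2],0.5],[[0,0,0],[0,0,0.2],0.5],[[0,0,0],[0,0,-3],0.5],[[0,0,0],[0,0,-6],0.5],[[0,0,0],[-2,-4,-7],0.5],[[0,0,0],[-4,-9,-6],0.5],[[0,0,0],[-6,-14,-3],0.5],[[0,0,0],[-8.6,-18,0],0.5],[[0,0,0],[-8.6,-19.7,0.5],0.5],[[0,0,0],[-8.6,-19.7,0.5],0.5]])

```text
time: 18.55
tool_pos: [0.4423, -0.0168, 0.1613]
ee_rot: [-0.0, 0.707, 0.707, -0.0]
ft_force: [0.8, 0.2, 0.6]
gripper_width: 0.0639
gripper_force: 0.0
```

```bash
python3 - <<'E'
from h import *
look([("M",.639,.0694,.184)])
wlook()
E
```

```text
t 18.55 tcp [ 0.4423 -0.0168  0.1613]
top M (array([0.6387, 0.0659, 0.184 ]), np.int32(171), 0.1847)
side M (array([0.6384, 0.0666, 0.184 ]), np.int32(195), 0.1845)
wrist 0.082 [  25    0   79   38 2223] [0.3203 0.109  0.082 ]
wrist 0.082 [ 583   30   57  155 1378] [0.5996 0.0663 0.082 ]
wrist 0.082 [ 278  221   62   60 2935] [ 0.4417 -0.0169  0.082 ]
```

Emit:
drive_tool(plan=[[[0,0,0],[0,0,4],0.5],[[0,0,0],[0,0,8],0.5],[[0,0,0],[0,0,10],0.5],[[0,0,0],[0,0,10],0.5],[[0,0,0],[0,0,10],-0.4],[[0,0,0],[0,0,10],-0.4],[[0,0,0],[0,0,10],-0.4],[[0,0,0],[0,0,10],-0.4],[[0,0,0],[0,0,6],-0.4],[[0,0,0],[0,0,1],-0.4],[[0,0,0],[0,0,-4],-0.4],[[0,0,0],[0,0,-9],-0.4]])

```text
time: 20.2
tool_pos: [0.4424, -0.0164, 0.2532]
ee_rot: [0.0, 0.707, 0.707, 0.0]
ft_force: [1.5, -0.1, -4.3]
gripper_width: 0.0359
gripper_force: 61.3
```

Emit:
drive_tool(plan=[[[0,0,0],[0,0,-2.5],-0.4],[[0,0,0],[2,5,-2.5],-0.4],[[0,0,0],[4,10,-2.5],-0.4],[[0,0,0],[6,15,-2.5],-0.4],[[0,0,0],[8.4,19.7,-2.5],-0.4],[[0,0,0],[8.4,19.7,-2.5],-0.4],[[0,0,0],[8.4,19.7,-2.5],-0.4]])

```text
time: 21.08
tool_pos: [0.6393, 0.0674, 0.276]
ee_rot: [-0.0, 0.707, 0.707, -0.0]
ft_force: [-0.8, -0.6, -2.3]
gripper_width: 0.0361
gripper_force: 61.8
```

Emit:
drive_tool(plan=[[[0,0,0],[0,0,2],-0.4],[[0,0,0],[0,0,4],-0.4],[[0,0,0],[0,0,5.5],-0.4],[[0,0,0],[0,0,6.7],-0.4],[[0,0,0],[0,0,7.5],-0.4],[[0,0,0],[0,0,8],-0.4],[[0,0,0],[0,0,8.1],-0.4],[[0,0,0],[0,0,8.1],-0.4]])

```text
time: 22.08
tool_pos: [0.6399, 0.0674, 0.1954]
ee_rot: [0.0, 0.707, 0.707, 0.0]
ft_force: [-0.2, -0.9, -3.0]
gripper_width: 0.036
gripper_force: 61.7
```

Emit:
drive_tool(plan=[[[0,0,0],[0,0,0],0.5],[[0,0,0],[0,0,0],0.5],[[0,0,0],[0,0,0],0.5],[[0,0,0],[0,0,-3],0.5],[[0,0,0],[0,0,-7],0.5],[[0,0,0],[0,-4,-9],0.5],[[0,0,0],[3.5,-8,-9],-1],[[0,0,0],[8.5,-11,-9],-1],[[0,0,0],[14,-12.2,-9],-1],[[0,0,0],[19.5,-12.2,-9],-1],[[0,0,0],[25,-12.2,-7],-1],[[0,0,0],[29.6,-12.2,-4],-1]])

```text
time: 23.58
tool_pos: [0.5177, 0.3657, 0.2355]
ee_rot: [0.0, 0.707, 0.708, 0.001]
ft_force: [0.3, 0.3, -0.6]
gripper_width: -0.0001
gripper_force: 0.0
```

```bash
python3 - <<'E'
from h import *
look([("M",.639,.067,.214)],"s4")
E
```

```text
t 23.575 tcp [0.5177 0.3657 0.2355]
top M (array([0.6395, 0.0666, 0.214 ]), np.int32(177), 0.2147)
side M (array([0.6375, 0.0715, 0.214 ]), np.int32(149), 0.2143)
```

View pics/s4_side.png

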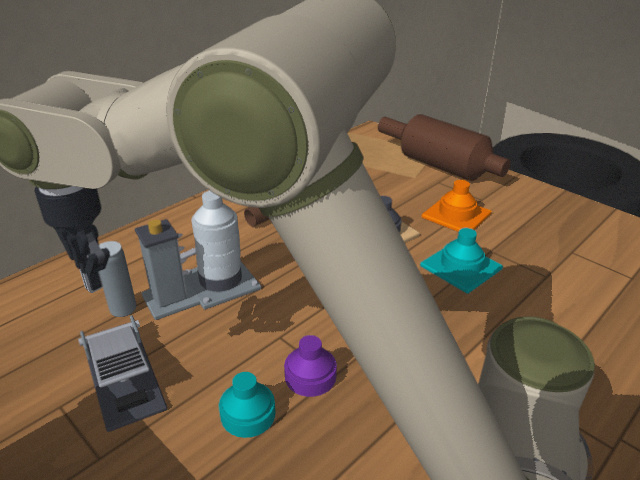

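All four are nested (stack at (217,240), cap at 214.5 mm), and the shut fingers are above the treadle. Lowering.

Emit:
drive_tool(plan=[[[0,0,0],[0,0,5],-1],[[0,0,0],[0,0,10],-1],[[0,0,0],[0,0,14],-1],[[0,0,0],[0,0,16],-1],[[0,0,0],[0,0,17],-1],[[0,0,0],[0,0,18],-1],[[0,0,0],[0,0,19],-1],[[0,0,0],[0,0,19.8],-1],[[0,0,0],[0,0,20.2],-1],[[0,0,0],[0,0,20.2],-1]])

```text
time: 24.92
tool_pos: [0.5178, 0.3641, 0.0355]
ee_rot: [-0.0, 0.707, 0.707, 0.001]
ft_force: [-7.2, 0.8, 11.8]
gripper_width: -0.0001
gripper_force: 5.9
```

Emit:
drive_tool(plan=[[[0,0,0],[0,0,0.2],-1],[[0,0,0],[0,0,0.4],-1],[[0,0,0],[0,0,0.5],-1],[[0,0,0],[0,0,0.5],-1]])

```text
time: 25.42
tool_pos: [0.5179, 0.3641, 0.0339]
ee_rot: [0.0, 0.707, 0.707, 0.002]
ft_force: [-14.7, -3.9, 34.9]
gripper_width: 0.0
gripper_force: 17.1
```

At the stop (34.9 N at z = 34 mm). Holding for over a second.

Emit:
drive_tool(plan=[[[0,0,0],[0,0,0],-1],[[0,0,0],[0,0,0],-1],[[0,0,0],[0,0,0],-1],[[0,0,0],[0,0,0],-1],[[0,0,0],[0,0,0],-1],[[0,0,0],[0,0,0],-1],[[0,0,0],[0,0,0],-1],[[0,0,0],[0,0,0],-1],[[0,0,0],[0,0,0],-1],[[0,0,0],[0,0,0],-1],[[0,0,0],[0,0,0],-1]])

```text
time: 26.8
tool_pos: [0.5179, 0.3641, 0.0339]
ee_rot: [0.0, 0.707, 0.707, 0.002]
ft_force: [-15.1, -3.7, 35.0]
gripper_width: 0.0001
gripper_force: 17.1
```

Emit:
drive_tool(plan=[[[0,0,0],[0,0,-1],-1],[[0,0,0],[0,0,-2],-1],[[0,0,0],[0,0,-3],-1],[[0,0,0],[0,0,-4.5],-1],[[0,0,0],[0,0,-9],-1],[[0,0,0],[0,0,-14],-1],[[0,0,0],[0,0,-19],-1],[[0,0,0],[0,0,-24],-1],[[0,0,0],[0,0,-26],-1],[[0,0,0],[0,0,-26],0.5]])

```text
time: 28.05
tool_pos: [0.5178, 0.3635, 0.2902]
ee_rot: [0.001, 0.707, 0.707, 0.002]
ft_force: [-0.3, 0.3, -0.0]
gripper_width: 0.0169
gripper_force: 0.0
```

```bash
python3 - <<'E'
from h import *
from station import snapshot,bot
print(bot.get_obs()["tool_pos"])
a=pickle.load(open("side0.pkl","rb"));b=snapshot("side")
A=cloud(a);B=cloud(b)
for uv in[(110,345),(118,365),(118,375)]:print(A[uv[1],uv[0]],B[uv[1],uv[0]])
E
```

```text
[0.51775104 0.36345239 0.29016793]
[0.58935421 0.34726767 0.04842965] [0.58569383 0.34845304 0.05186811]
[0.51643968 0.36769157 0.06893521] [0.5185356  0.3670028  0.06681544]
[0.48838706 0.38140694 0.07785678] [0.48943577 0.3810697  0.07676418]
```

Emit:
drive_tool(plan=[[[0,0,0],[-5,0,0],0.5],[[0,0,0],[-10,0,0],0.5],[[0,0,0],[-15,0,0],0.5],[[0,0,0],[-20,2.5,0],0.5],[[0,0,0],[-25,6,0],0.5],[[0,0,0],[-29.5,9,0],0.5],[[0,0,0],[-29.5,12.1,0],0.5],[[0,0,0],[-29.5,12.1,2],0.5],[[0,0,0],[-29.5,12.1,2],0.5]])

```text
time: 29.22
tool_pos: [0.638, 0.0684, 0.2651]
ee_rot: [-0.002, 0.707, 0.707, -0.002]
ft_force: [-0.1, -0.2, 0.3]
gripper_width: 0.0642
gripper_force: 0.0
```

```bash
python3 - <<'E'
from h import *
wlook((.214,))
from station import bot
print(bot.get_obs()["tool_pos"])
look([("S",.5168,-.318,.094)])
E
```

```text
wrist 0.214 [ 280  237   70   68 3691] [0.6387 0.067  0.214 ]
[0.63826803 0.0684957  0.2668198 ]
t 29.275 tcp [0.6383 0.0685 0.2668]
top S (array([ 0.5176, -0.318 ,  0.094 ]), np.int32(158), 0.0945)
side S (array([ 0.5163, -0.3174,  0.094 ]), np.int32(133), 0.094)
```

Emit:
drive_tool(plan=[[[0,0,0],[-0.1,0.05,3],0.5],[[0,0,0],[-0.1,0.05,6],0.5],[[0,0,0],[-0.1,0.05,7.4],0.5],[[0,0,0],[-0.1,0.05,7.4],0.5],[[0,0,0],[-0.1,0.05,7.4],-0.4],[[0,0,0],[-0.1,0.05,7.4],-0.4],[[0,0,0],[-0.1,0.05,7.4],-0.4],[[0,0,0],[-0.1,0.05,7.4],-0.4],[[0,0,0],[-0.1,0.05,6],-0.4],[[0,0,0],[-0.1,0.05,3],-0.4],[[0,0,0],[-0.1,0.05,0],-0.4],[[0,0,0],[-0.1,0.05,0],-0.4]])

```text
time: 30.88
tool_pos: [0.64, 0.0675, 0.2708]
ee_rot: [0.002, 0.707, 0.707, 0.002]
ft_force: [0.4, -0.3, -3.7]
gripper_width: 0.0356
gripper_force: 60.6
```

Emit:
drive_tool(plan=[[[0,0,0],[-4,0,-1],-0.4],[[0,0,0],[-9,-1,-1],-0.4],[[0,0,0],[-14,-3,-1],-0.4],[[0,0,0],[-19,-5,-1],-0.4],[[0,0,0],[-24,-7,1],-0.4],[[0,0,0],[-29,-9,3],-0.4],[[0,0,0],[-34,-11,5],-0.4],[[0,0,0],[-38.5,-12.2,7],-0.4],[[0,0,0],[-38.5,-12.2,8],-0.4],[[0,0,0],[-38.5,-12.2,8],-0.4],[[0,0,0],[-38.5,-12.2,8],-0.4]])

```text
time: 32.25
tool_pos: [0.518, -0.3165, 0.1886]
ee_rot: [0.0, 0.706, 0.708, 0.0]
ft_force: [0.2, -0.3, -2.6]
gripper_width: 0.0357
gripper_force: 60.5
```

Emit:
drive_tool(plan=[[[0,0,0],[-0.1,-0.1,2],-0.4],[[0,0,0],[-0.1,-0.1,4],-0.4],[[0,0,0],[-0.1,-0.1,5.7],-0.4],[[0,0,0],[-0.1,-0.1,7],-0.4],[[0,0,0],[-0.1,-0.1,7.8],-0.4],[[0,0,0],[-0.1,-0.1,8.3],-0.4],[[0,0,0],[-0.1,-0.1,8.3],-0.4],[[0,0,0],[-0.1,-0.1,8.3],-0.4]])

```text
time: 33.25
tool_pos: [0.5167, -0.3186, 0.1061]
ee_rot: [0.001, 0.707, 0.707, 0.0]
ft_force: [-3.1, 2.5, 6.3]
gripper_width: 0.0353
gripper_force: 61.3
```

Emit:
drive_tool(plan=[[[0,0,0],[0,0,0],0.5],[[0,0,0],[0,0,0],0.5],[[0,0,0],[0,0,0],0.5],[[0,0,0],[0,0,-4],0.5],[[0,0,0],[2,1,-9],0.5],[[0,0,0],[6,3,-13],0.5],[[0,0,0],[11.5,5,-13.5],0.5],[[0,0,0],[17,7,-13.5],0.5],[[0,0,0],[22.5,9,-13.5],0.5],[[0,0,0],[28,10.5,-13.5],0.5],[[0,0,0],[33.5,12,-13.5],0.5],[[0,0,0],[38.5,12.2,-13.5],0.5]])

```text
time: 34.75
tool_pos: [0.6388, 0.0685, 0.2397]
ee_rot: [-0.0, 0.707, 0.707, -0.0]
ft_force: [-0.1, -0.3, 0.6]
gripper_width: 0.0639
gripper_force: 0.0
```

```bash
python3 - <<'E'
from h import *
wlook((.184,))
look([("S",.5168,-.318,.124)])
E
```

```text
wrist 0.184 [ 279  237   68   65 3538] [0.6388 0.0662 0.184 ]
t 34.8 tcp [0.6381 0.0742 0.2398]
top S (array([ 0.5163, -0.3185,  0.124 ]), np.int32(160), 0.1245)
side S (array([ 0.5147, -0.3179,  0.124 ]), np.int32(134), 0.1241)
```

Emit:
drive_tool(plan=[[[0,0,0],[0,0,2],0.5],[[0,0,0],[0,0,5],0.5],[[0,0,0],[0,0,7.5],0.5],[[0,0,0],[0,0,7.5],0.5],[[0,0,0],[0,0,7.5],-0.4],[[0,0,0],[0,0,7.5],-0.4],[[0,0,0],[0,0,7.5],-0.4],[[0,0,0],[0,0,7.5],-0.4],[[0,0,0],[0,0,6],-0.4],[[0,0,0],[0,0,3],-0.4],[[0,0,0],[0,0,0],-0.4],[[0,0,0],[0,0,0],-0.4]])

```text
time: 36.4
tool_pos: [0.6389, 0.0665, 0.2428]
ee_rot: [0.002, 0.707, 0.707, 0.002]
ft_force: [0.5, -0.2, -2.0]
gripper_width: 0.036
gripper_force: 60.6
```

Emit:
drive_tool(plan=[[[0,0,0],[-4,0,-1],-0.4],[[0,0,0],[-9,-1,-1],-0.4],[[0,0,0],[-14,-3,-1],-0.4],[[0,0,0],[-19,-5,-1],-0.4],[[0,0,0],[-24,-7,0],-0.4],[[0,0,0],[-29,-9,0],-0.4],[[0,0,0],[-34,-11,1],-0.4],[[0,0,0],[-38.5,-12.2,2],-0.4],[[0,0,0],[-38.5,-12.2,2],-0.4],[[0,0,0],[-38.5,-12.2,2],-0.4]])

```text
time: 37.65
tool_pos: [0.5164, -0.3179, 0.2193]
ee_rot: [-0.001, 0.707, 0.707, 0.0]
ft_force: [-0.1, 0.5, -2.3]
gripper_width: 0.0358
gripper_force: 60.6
```

Emit:
drive_tool(plan=[[[0,0,0],[0,0,2],-0.4],[[0,0,0],[0,0,4],-0.4],[[0,0,0],[0,0,5.7],-0.4],[[0,0,0],[0,0,7],-0.4],[[0,0,0],[0,0,7.8],-0.4],[[0,0,0],[0,0,8.3],-0.4],[[0,0,0],[0,0,8.4],-0.4],[[0,0,0],[0,0,8.4],-0.4]])

```text
time: 38.65
tool_pos: [0.5168, -0.3185, 0.137]
ee_rot: [0.001, 0.707, 0.707, 0.0]
ft_force: [-1.3, 3.0, 3.9]
gripper_width: 0.0359
gripper_force: 61.3
```

Emit:
drive_tool(plan=[[[0,0,0],[0,0,0],0.5],[[0,0,0],[0,0,0],0.5],[[0,0,0],[0,0,0],0.5],[[0,0,0],[0,0,-4],0.5],[[0,0,0],[2,1,-8],0.5],[[0,0,0],[6,3,-9],0.5],[[0,0,0],[11.5,5,-9],0.5],[[0,0,0],[17,7,-9],0.5],[[0,0,0],[22.5,9,-9],0.5],[[0,0,0],[28,10.5,-8.5],0.5],[[0,0,0],[33.5,12,-8],0.5],[[0,0,0],[38.5,12.2,-7.5],0.5]])

```text
time: 40.15
tool_pos: [0.6388, 0.0685, 0.2106]
ee_rot: [-0.0, 0.707, 0.707, 0.0]
ft_force: [0.5, -0.0, -0.5]
gripper_width: 0.0637
gripper_force: 0.0
```

Emit:
drive_tool(plan=[[[0,0,0],[0,0,0],0.5],[[0,0,0],[0,0,0],0.5]])

```text
time: 40.4
tool_pos: [0.6384, 0.066, 0.2112]
ee_rot: [0.0, 0.707, 0.707, -0.0]
ft_force: [0.3, -0.2, -0.6]
gripper_width: 0.0639
gripper_force: 0.0
```

```bash
python3 - <<'E'
from h import *
wlook((.154,))
look([("S",.5168,-.318,.154)])
E
```

```text
wrist 0.154 [ 278  228   69   67 3557] [0.638  0.0676 0.154 ]
t 40.45 tcp [0.6384 0.0654 0.2113]
top S (array([ 0.5165, -0.3169,  0.154 ]), np.int32(171), 0.1547)
side S (array([ 0.5153, -0.3165,  0.154 ]), np.int32(132), 0.1542)
```

Second one home. On to the third (target z .1345, lift clear of .124).

Emit:
drive_tool(plan=[[[0,0,0],[0.1,0,2],0.5],[[0,0,0],[0.1,0,5],0.5],[[0,0,0],[0.1,0,7.6],0.5],[[0,0,0],[0.1,0,7.6],0.5],[[0,0,0],[0.1,0,7.6],-0.4],[[0,0,0],[0.1,0,7.6],-0.4],[[0,0,0],[0.1,0,7.6],-0.4],[[0,0,0],[0.1,0,7.6],-0.4],[[0,0,0],[0.1,0,6],-0.4],[[0,0,0],[0.1,0,2],-0.4],[[0,0,0],[0.1,0,-3],-0.4],[[0,0,0],[0.1,0,-4],-0.4]])

```text
time: 42.05
tool_pos: [0.6392, 0.0675, 0.2559]
ee_rot: [0.003, 0.707, 0.707, 0.002]
ft_force: [-0.8, -0.4, -1.3]
gripper_width: 0.0356
gripper_force: 60.5
```

Emit:
drive_tool(plan=[[[0,0,0],[-4,0,0],-0.4],[[0,0,0],[-9,-1,0],-0.4],[[0,0,0],[-14,-3,0],-0.4],[[0,0,0],[-19,-5,0],-0.4],[[0,0,0],[-24,-7,0],-0.4],[[0,0,0],[-29,-9,0],-0.4],[[0,0,0],[-34,-11,0],-0.4],[[0,0,0],[-38.4,-12.2,0],-0.4],[[0,0,0],[-38.4,-12.2,0],-0.4],[[0,0,0],[-38.4,-12.2,0],-0.4]])

```text
time: 43.3
tool_pos: [0.5164, -0.316, 0.2508]
ee_rot: [-0.001, 0.707, 0.707, 0.0]
ft_force: [-0.3, 0.6, -1.9]
gripper_width: 0.0358
gripper_force: 60.4
```

Emit:
drive_tool(plan=[[[0,0,0],[-0.1,0,2],-0.4],[[0,0,0],[-0.1,0,4],-0.4],[[0,0,0],[-0.1,0,5.7],-0.4],[[0,0,0],[-0.1,0,7],-0.4],[[0,0,0],[-0.1,0,7.8],-0.4],[[0,0,0],[-0.1,0,8.3],-0.4],[[0,0,0],[-0.1,0,8.4],-0.4],[[0,0,0],[-0.1,0,8.4],-0.4]])

```text
time: 44.3
tool_pos: [0.5166, -0.3177, 0.1675]
ee_rot: [0.0, 0.707, 0.707, 0.0]
ft_force: [-0.3, 0.3, -2.2]
gripper_width: 0.0359
gripper_force: 60.6
```

Emit:
drive_tool(plan=[[[0,0,0],[0,0,0.1],0.5],[[0,0,0],[0,0,0.1],0.5],[[0,0,0],[0,0,0.1],0.5],[[0,0,0],[0,0,-4],0.5],[[0,0,0],[2,1,-7],0.5],[[0,0,0],[6,3,-7],0.5],[[0,0,0],[11.5,5,-6],0.5],[[0,0,0],[17,7,-5],0.5],[[0,0,0],[22.5,9,-4],0.5],[[0,0,0],[28,10.5,-3],0.5],[[0,0,0],[33.5,12,-1],0.5],[[0,0,0],[38.4,12.2,0.6],0.5]])

```text
time: 45.8
tool_pos: [0.6387, 0.0685, 0.1603]
ee_rot: [-0.0, 0.707, 0.707, 0.0]
ft_force: [0.6, -0.2, -0.7]
gripper_width: 0.064
gripper_force: 0.0
```

Emit:
drive_tool(plan=[[[0,0,0],[0,0,0],0.5],[[0,0,0],[0,0,0],0.5],[[0,0,0],[0,0,0],0.5]])

```text
time: 46.18
tool_pos: [0.6386, 0.0651, 0.1618]
ee_rot: [0.0, 0.708, 0.707, 0.0]
ft_force: [0.6, -0.0, -0.1]
gripper_width: 0.0638
gripper_force: 0.0
```

```bash
python3 - <<'E'
from h import *
wlook((.124,))
look([("S",.5168,-.318,.184)])
E
```

```text
wrist 0.124 [ 275  235   75   73 4255] [0.6384 0.0691 0.124 ]
t 46.225 tcp [0.6386 0.0651 0.1617]
top S (array([ 0.5157, -0.3159,  0.184 ]), np.int32(185), 0.1845)
side S (array([ 0.5141, -0.3153,  0.184 ]), np.int32(140), 0.1843)
```

Emit:
drive_tool(plan=[[[0,0,0],[0.4,0,2],0.5],[[0,0,0],[0.4,0,4.5],0.5],[[0,0,0],[0.4,0,5.7],0.5],[[0,0,0],[0.4,0,5.7],0.5],[[0,0,0],[0.4,0,5.7],-0.4],[[0,0,0],[0.4,0,5.7],-0.4],[[0,0,0],[0.4,0,5.7],-0.4],[[0,0,0],[0.4,0,5.7],-0.4],[[0,0,0],[0.4,0,4],-0.4],[[0,0,0],[0.4,0,0],-0.4],[[0,0,0],[0.4,0,-5],-0.4],[[0,0,0],[0.4,0,-10],-0.4]])

```text
time: 47.82
tool_pos: [0.6378, 0.0706, 0.2634]
ee_rot: [-0.0, 0.707, 0.707, -0.0]
ft_force: [1.2, -1.0, -2.4]
gripper_width: 0.036
gripper_force: 60.6
```

Emit:
drive_tool(plan=[[[0,0,0],[0,0,-1.5],-0.4],[[0,0,0],[-4,0,-1.5],-0.4],[[0,0,0],[-9,-1,-1.5],-0.4],[[0,0,0],[-14,-3,-1.5],-0.4],[[0,0,0],[-19,-5,-1.5],-0.4],[[0,0,0],[-24,-7,-1.5],-0.4],[[0,0,0],[-29,-9,-1.5],-0.4],[[0,0,0],[-34,-11,-1.5],-0.4],[[0,0,0],[-38.5,-12.2,-1.5],-0.4],[[0,0,0],[-38.5,-12.2,-1.5],-0.4],[[0,0,0],[-38.5,-12.2,-1.5],-0.4]])

```text
time: 49.2
tool_pos: [0.5165, -0.314, 0.2765]
ee_rot: [-0.0, 0.707, 0.707, 0.0]
ft_force: [0.8, 1.1, -3.4]
gripper_width: 0.0355
gripper_force: 60.7
```

Emit:
drive_tool(plan=[[[0,0,0],[-0.2,-0.1,2],-0.4],[[0,0,0],[-0.2,-0.1,4],-0.4],[[0,0,0],[-0.2,-0.1,5.5],-0.4],[[0,0,0],[-0.2,-0.1,6.6],-0.4],[[0,0,0],[-0.2,-0.1,7.4],-0.4],[[0,0,0],[-0.2,-0.1,7.9],-0.4],[[0,0,0],[-0.2,-0.1,8],-0.4],[[0,0,0],[-0.2,-0.1,8],-0.4]])

```text
time: 50.2
tool_pos: [0.5156, -0.3167, 0.1965]
ee_rot: [0.0, 0.707, 0.707, 0.0]
ft_force: [-0.6, 0.1, -3.3]
gripper_width: 0.0359
gripper_force: 60.7
```

Emit:
drive_tool(plan=[[[0,0,0],[0,0,0.1],-0.4],[[0,0,0],[0,0,0.1],0.5],[[0,0,0],[0,0,0.1],0.5],[[0,0,0],[0,0,0.1],0.5],[[0,0,0],[0,0,-4],0.5],[[0,0,0],[0,0,-8],0.5],[[0,0,0],[4,0,-9],0.5],[[0,0,0],[9,0,-9],0.5],[[0,0,0],[14,0,-9],0.5],[[0,0,0],[19,0,-9],0.5],[[0,0,0],[24,0,-9],0.5],[[0,0,0],[24,0,-9],0.5]])

```text
time: 51.7
tool_pos: [0.5152, -0.0739, 0.2868]
ee_rot: [0.0, 0.706, 0.709, 0.0]
ft_force: [-0.7, -0.5, -0.3]
gripper_width: 0.064
gripper_force: 0.0
```

```bash
python3 - <<'E'
from h import *
look([("S",.5168,-.318,.214),("M",.639,.0694,.094)],"end")
E
```

```text
t 51.7 tcp [ 0.5152 -0.0739  0.2868]
top S (array([ 0.5153, -0.3171,  0.214 ]), np.int32(194), 0.2143)
top M (array([0.6388, 0.0696, 0.094 ]), np.int32(146), 0.0943)
side S None
side M (array([0.639 , 0.0702, 0.094 ]), np.int32(169), 0.0949)
```

View pics/end_side.png

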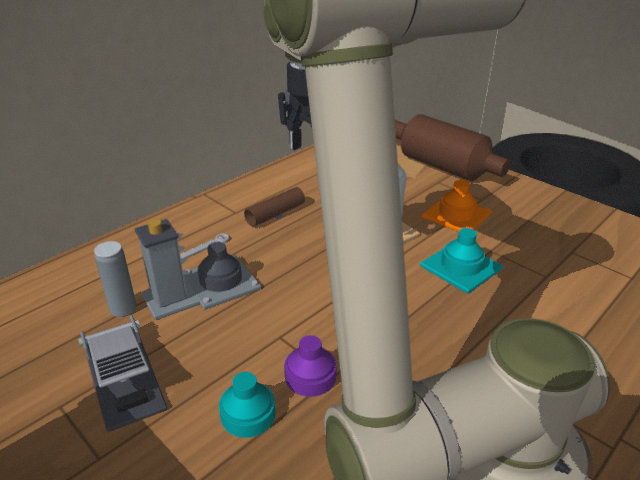

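View pics/end_top.png

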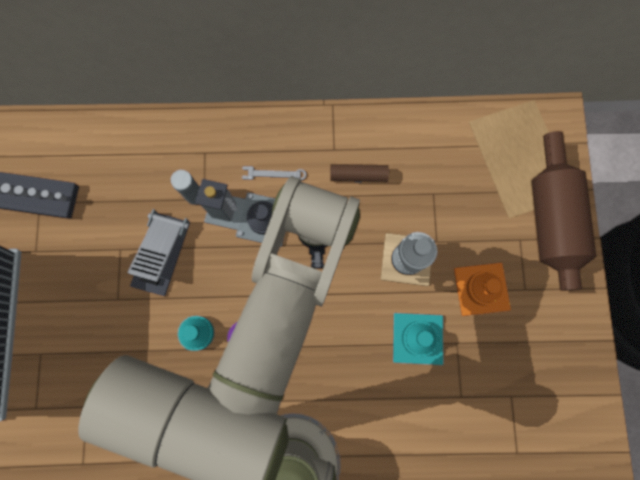

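All four cones stand nested on the wooden stand (stack at (412,253), cap at 214 mm). The machine mandrel is bare, the treadle is up and the bystanders have not moved.

```bash
python3 -c "
from station import ticket
print(ticket.finish_job())"
```

```text
the job is handed in; nothing more can be done
None
```

The job is handed in, result not shown: all four cones were nested on the marking machine, the treadle was pressed to its stop, held for over a second and let up, and the cones now stand nested home on the finished stand (cap at 214 mm). On the way, the third cone was set down about 10 mm off on the machine stack and pressed at 55 N before I lifted and re-seated it.

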